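# Release the snap tab and push the filter cover off its seat

## Robot

A 6-joint arm with a two-finger parallel gripper is mounted at the origin on a cart in front of the work surface, level with it; the furniture and walls round the work are solid. World frame = base frame: x ahead of the robot, y to its left, z up, the work surface at z = 0. Lengths are in mm, angles in rad, forces in N, time in s.
With the tool pointing down it reaches from about 275 to 1000 mm from the base axis. Payload 8.4 kg.
Tool frame: the origin (TCP) lies at the very end of the fingers, on their centre line; the grasp point (between the pads) lies 19 mm behind it; z points along the fingers, y is the direction in which the jaws open and shut (so a half turn about z gives the same grasp; the last joint's range is limited). The gripper opens to 85 mm and grips with 20 to 120 N. Pads are 22 mm wide; open, the fingers measure 114 mm over their backs; the gripper's body (76 mm by 85 mm) begins 54 mm behind the grasp point. The pads swing forward as they close: fully open they stand 13 mm farther back than shut.
Start: joints at [1.177, 0.353, 1.633, -0, 1.155, -0.002], TCP at [238.657, 577.642, 196.781] pointing down, gripper open.
Joint ranges: [-2.63, 2.63], [-0.92, 2.1], [0.06, 2.66], [-1.3, 4.44], [0, 2.69], [-3.02, 3.02]. Speed limits (rad/s): [2.22, 2.22, 2.79, 3.14, 3.14, 3.14].

## Interface

Orientations are given as [roll, pitch, yaw] about the fixed x, y, z axes, in that order (R = Rz(yaw) Ry(pitch) Rx(roll)).
In Python, from rig import r gives the robot as it stands.
- The arm moves only by the tool jog_arm, never from a script. Its argument "moves" is a list of rows, each an object with "grip": the gripper command: -1 is fully open, 1 is shut, values between are in proportion; "translation": the shift along the tool's x, y, z in m, a list of three; "twist": the turn, a rotation vector about the tool's x, y, z in rad, a list of three. In form: [{"grip": grip, "translation": [dx, dy, dz], "twist": [ax, ay, az]}, ...]. A call has 1 to 10 rows; each row shifts and turns the commanded pose from where the row before left it, along the tool's axes as they then stand; what a row does not reach is not made up. A row lasts 1/12 s, in which the tool goes at most 41.7 mm and 7.16 degrees, less where a joint would pass 70% of its speed; a pose out of reach is approached as far as the arm can. A call with a gripper value outside its range is refused whole. The fingers move at their own pace and stop on an object; "squeeze" is the grip in N (left out, the last holds). Time passes only in rows, so rows that do not move let the fingers close. It gives the time, the measured TCP pose, the force and the opening at its end, in the units of the state.
- r.sense(): the state, without advancing time (a new reading comes with each control period).
- r.grab_frame(name): name is "side" or "top"; returns (picture, depth): 400x640x3 uint8, red, green, blue; 400x640 float32, mm along the optical axis (not along the pixel's ray), 0 where there is no reading.
- r.calibration(name): a dict with "fx", "fy", "cx", "cy" (pixels), "k1" (the pictures are not rectified: a ray, as slopes to the right and down, at radius r is drawn at 1 + k1 r^2 times it, then the intrinsics apply), "R" (3x3) and "t" (3): a world point X has camera coordinates R X + t. Camera axes: x right, y down, z forward; pixel columns grow to the right and rows downward; lengths in mm; the calibration is good to about 2 mm. A picture is of the moment at which its call begins. calibration takes no time and is no camera call.
- r.sign_off(): hands the job in, once; it reports no verdict.
The state is a dict: "clock": time; "qpos": joint angles; "qvel": joint speeds; "joint_efforts": joint torques, N m; "eef_pos": TCP position; "tcp_rot": TCP orientation; "contact_force": force on the tool from outside, world axes, zero at the start; "wrist_torque": the same for the moment, N m; "opening": opening from 0.0 (shut) to 1.0 (fully open).
Only numpy, scipy, OpenCV 4.12 (cv2) and the standard library are available. Lean on these libraries where they do the work, as an engineer would, in place of code of your own. Each camera call takes 0.05 s, during which the arm holds its last target.

## Task

Open the filter box on the bench for inspection: with a fingertip press its snap tab all the way in, then push the released cover along its guides, by the upright face of the raised wedge on top of it, until the whole filter well is uncovered. Only press and push: do not lift the cover out of its guides, leave it lying flat on the box, and leave the other things on the bench where they are.

Things in the scene. Friction and masses are not known exactly. Their poses are not given: they have to be found in the camera images.
- filter_box: Grey metal box fixed to the bench, 234x100 mm, 56 high. Origin on the bench under the middle of the well (and closed cover); x: the way the cover opens, z up. Spans x -62 (hose stub to -84) to +172 mm; well x -52 to 40, then a sunken deck, 39 high. Cover rails 45 high, 64 apart inside; walls 52 high, 84 apart, with lips (to x 46, 56 high, 72 apart) over the cover's edges. Cover stops after 112 mm.
- filter_cover: Flat aluminium cover, 100 (along x) x 80 x 5 mm, 150 g, with 2 mm play; slides easily once released. Origin: centre of its underside, 45 mm above the bench. Axes as the box's. Box x of its origin: 0 closed, 90 mm or more leaves the well uncovered, 112 mm at the stop. On top a raised wedge, 64 wide: upright rear face 16 tall, 6 mm ahead (+x) of the origin, ramp down to the front; plate behind it flat and free.
- rib_back (a point): Middle of the upright rear (-x) face of the raised wedge on the cover, 8 mm above the cover's plate; the face to push, in the cover's +x direction.
- tab_top (a point): Centre of the top face of the snap tab, a dark steel block, 34 mm (along x) by 30 mm, that stands in front of the closed cover's +x edge, 69 mm from the box origin along the box's x. Fully up its top is 53 mm above the bench (3 mm above the cover's plate) and it blocks the cover; it slides straight down.
- snap_tab (a joint): How far the snap tab is pressed in (m): 0 fully up, 0.012 fully in against its stop (top 41 mm above the bench, 4 mm below the cover's underside). The cover passes over it from about 0.009 on. Takes about 5 N (stiff friction, no spring) and stays where it is left; starts between 0 and 0.0015.
- fitting_large: Bystander: large pale pipe fitting standing upright, 25x28x44 mm; origin at its foot.
- fitting_small: Bystander: smaller blue pipe fitting standing upright, 22x25x39 mm; origin at its foot.
- torch: Bystander: grey torch lying on its side, 143 mm long, 30 mm thick; origin under its middle.
Not all that is in view belongs to the job. What is shaped like the filter_cover but blue is not meant.

How it is judged:
By the outcome, as a careful person would: the job done as asked, in the order asked, and still so for the second after the job is handed in, with the robot touching nothing.
It also fails if it takes over 38 s, if anything falls off the work surface, if the arm or the gripper's body presses on something with over 40 N, if the wrist force passes 120 N, or if a joint passes its speed limit or range.

## Working session

There is one attempt and no reset: what is moved stays moved. The work goes in short steps, Python scripts to look and compute and a tool call to move; the robot and the scene stay as the last step left them, time stands still between calls to the robot, and variables do not carry over. Pictures are saved under pics/ and viewed, and the job is handed in when it is done.

Besides the shell and the picture viewer there is one more tool, called after "Call:" as name(argument=value, ...) on one line, values as JSON. jog_arm: Moves the arm, as the interface text tells. Its arguments: {"type":"object","properties":{"moves":{"type":"array"},"squeeze":{"type":"number"}},"required":["moves"]}

```bash
mkdir -p pics; ls
python3 - <<'E'
from rig import r
import cv2,numpy as np
s=r.sense();print(s)
for n in ("side","top"):
    p,d=r.grab_frame(n);cv2.imwrite(f"pics/{n}0.png",p[:,:,::-1]);np.savez(f"pics/{n}0.npz",p=p,d=d)
    print(n,r.calibration(n))
E
```

```text
pics
{'clock': 0.0, 'qpos': array([ 1.17660955e+00,  3.53622708e-01,  1.63413019e+00,  9.04023334e-06,
        1.15520228e+00, -2.40350204e-03]), 'qvel': array([ 0.00082258,  0.00052903,  0.00034518, -0.00071672, -0.00151118,
        0.00064003]), 'joint_efforts': array([-3.91617621e-03, -6.05250835e+01, -3.42054391e+01, -2.89136506e-04,
        9.45301610e-03, -1.95137687e-06]), 'eef_pos': array([238.44766057, 577.16373672, 196.07928953]), 'tcp_rot': array([-3.14023015e+00, -1.15405184e-05,  2.74980572e+00]), 'contact_force': array([0.41393797, 0.5803656 , 0.7487527 ]), 'wrist_torque': array([-0.01083124,  0.02834239,  0.01907608]), 'opening': 0.9977254286677502}
side {'fx': 461.27167237140014, 'fy': 461.27167237140014, 'cx': 321.9920355305261, 'cy': 204.93113054909895, 'k1': -0.019144643419531936, 'R': array([[ 0.81295784, -0.58218078, -0.01284912],
       [-0.21674368, -0.28203382, -0.93460104],
       [ 0.54048287,  0.7625762 , -0.35546561]]), 't': array([-372.40064762,  182.75197502, 1175.64530711])}
top {'fx': 389.80551193348134, 'fy': 389.80551193348134, 'cx': 317.9954350692875, 'cy': 195.53640357940748, 'k1': -0.08223868012388086, 'R': array([[ 0.02354165, -0.99970169,  0.00650508],
       [-0.98658208, -0.02428326, -0.16145004],
       [ 0.16155984, -0.002617  , -0.98685945]]), 't': array([  35.32948263,  485.24041235, 1381.83673823])}
```

View pics/side0.png

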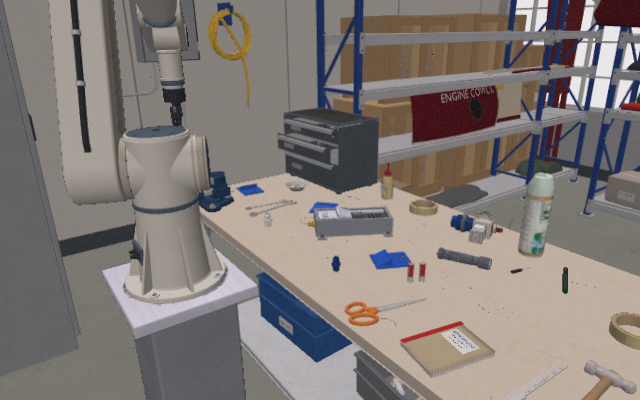

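View pics/top0.png

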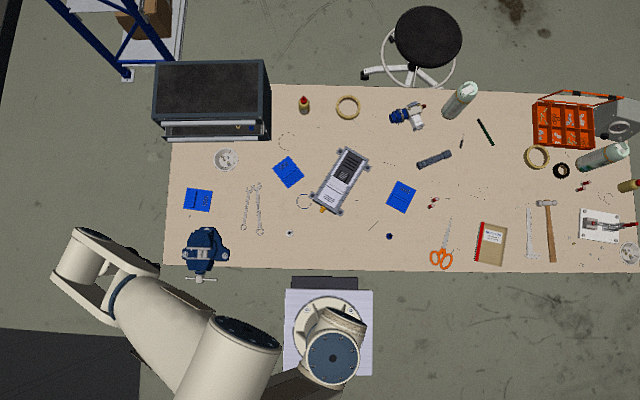

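The side view shows the box at (352,222). In the top view it is at about (340,180), with the brass hose stub at (322,210), so it opens up and to the right. Next I'll zoom in.

Run:
```python
import cv2
a=cv2.imread("pics/top0.png")[135:225,290:400]
cv2.imwrite("pics/topz.png",cv2.resize(a,None,fx=6.5,fy=6.5,interpolation=cv2.INTER_CUBIC))
a=cv2.imread("pics/side0.png")[195:245,295:405]
cv2.imwrite("pics/sidez.png",cv2.resize(a,None,fx=7,fy=7,interpolation=cv2.INTER_CUBIC))
```

```text
(no output)
```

View pics/topz.png

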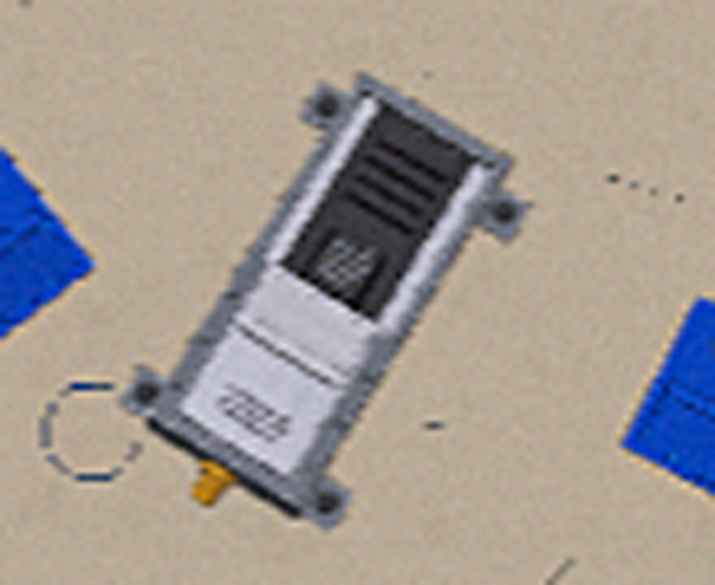

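View pics/sidez.png

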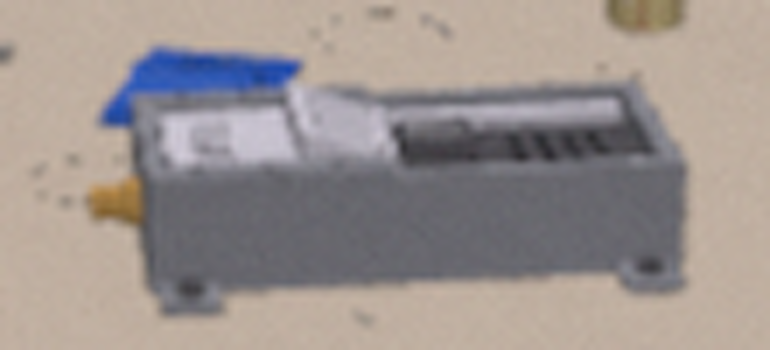

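```bash
cat > h.py <<'E'
import numpy as np,cv2
from rig import r
def cal(n):
    c=r.calibration(n);K=np.array([[c['fx'],0,c['cx']],[0,c['fy'],c['cy']],[0,0,1.]])
    return c,K
def rays(n,uv):
    c,K=cal(n);uv=np.asarray(uv,float).reshape(-1,1,2)
    q=cv2.undistortPoints(uv,K,np.array([c['k1'],0,0,0,0.]))[:,0]
    d=np.c_[q,np.ones(len(q))]@c['R'];o=-c['R'].T@c['t'];return o,d
def onz(n,uv,z):
    o,d=rays(n,uv);return o+d*((z-o[2])/d[:,2])[:,None]
def cloud(n,dep):
    v,u=np.nonzero(dep>0);o,d=rays(n,np.c_[u,v]);return np.c_[u,v],o+d*dep[v,u][:,None]
E
python3 - <<'E'
from h import *
Z=lambda *p:[(290+(x+.5)/6.5-.5,135+(y+.5)/6.5-.5) for x,y in p]
S=lambda *p:[(295+(x+.5)/7-.5,195+(y+.5)/7-.5) for x,y in p]
np.set_printoptions(precision=1,suppress=True)
P=lambda l,a:print(l,a.tolist() if 0 else a.round(1).tolist())
P("far corners z52",onz("top",Z((362,75),(512,160)),52))
P("lugs z5",onz("top",Z((145,390),(327,500),(325,105),(505,210)),5))
P("rib top ends z66",onz("top",Z((237,322),(345,385)),66))
P("cover front z50",onz("top",Z((280,265),(375,325)),50))
P("tab mark z53",onz("top",Z((345,262)),53))
P("side rib top ends z66",onz("side",S((292,88),(318,145)),66))
P("side far corners",onz("side",S((640,85),(683,160)),52))
P("side near corners",onz("side",S((135,97),(150,172)),56))
for n,b in(("top",(290,135,400,225)),("side",(295,195,405,245))):
    d=np.load(f"pics/{n}0.npz")['d'];uv,X=cloud(n,d)
    m=(uv[:,0]>b[0])&(uv[:,0]<b[2])&(uv[:,1]>b[1])&(uv[:,1]<b[3]);X=X[m]
    print(n,np.median(X[X[:,2]<15][:,2]), np.percentile(X[:,2],[50,90,99]))
    t=X[X[:,2]>28];(c,s,a)=cv2.minAreaRect(t[:,:2].astype(np.float32));print(len(t),c,s,a)
E
```

```text
far corners z52 [[669.8, -49.4, 52.0], [622.2, -135.0, 52.0]]
lugs z5 [[492.9, 69.8, 5.0], [431.8, -35.8, 5.0], [665.0, -31.3, 5.0], [604.5, -137.2, 5.0]]
rib top ends z66 [[522.2, 19.1, 66.0], [488.3, -41.1, 66.0]]
cover front z50 [[558.5, -4.7, 50.0], [525.5, -58.5, 50.0]]
tab mark z53 [[560.5, -41.0, 53.0]]
side rib top ends z66 [[518.5, 6.4, 66.0], [486.5, -53.9, 66.0]]
side far corners [[668.7, -58.5, 52.0], [621.8, -135.7, 52.0]]
side near corners [[471.2, 61.2, 56.0], [426.1, -15.2, 56.0]]
top 0.2005176139358582 [ 1.2 49.7 61.4]
1770 (557.7418823242188, -23.100067138671875) (218.95765686035156, 250.90243530273438) 33.59299850463867
side -0.45657027343224854 [ 1.1 50.5 59.3]
1539 (539.9896240234375, -29.45361328125) (109.48796081542969, 254.46743774414062) 58.49979019165039
```

Every measurement agrees to within about 2–3 mm. The box origin is about (500.5,-7) with yaw about -30.2°, and the tab marking falls at box x = 69.0, y = 0.8 as it should. Before moving I'll check for tall objects along the travel path.

Run:
```python
from h import *
d=np.load("pics/top0.npz")['d'];uv,X=cloud("top",d)
a=np.array([238,577.]);b=np.array([560,-42.]);u=(b-a)/np.linalg.norm(b-a)
rel=X[:,:2]-a;s=rel@u;l=abs(rel@np.array([-u[1],u[0]]))
for s0 in range(0,720,60):
    m=(s>s0)&(s<s0+60)&(l<110)
    print(s0,(a+u*s0).round(),np.percentile(X[m,2],[50,99,100]).round() if m.any() else None)
```

```text
0 [238. 577.] [592. 663. 670.]
60 [266. 524.] [567. 690. 705.]
120 [293. 471.] [105. 698. 705.]
180 [321. 417.] [ 1. 45. 75.]
240 [349. 364.] [ 0.  8. 14.]
300 [376. 311.] [ 1. 10. 13.]
360 [404. 258.] [ 0. 10. 24.]
420 [432. 204.] [ 0. 43. 49.]
480 [460. 151.] [ 1. 22. 29.]
540 [487.  98.] [ 2. 61. 68.]
600 [515.  45.] [49. 69. 72.]
660 [543.  -9.] [39. 63. 69.]
```

Call:
jog_arm(moves=[{"grip":1,"translation":[0,0,-0.03],"twist":[0,0,0.0675]},{"grip":1,"translation":[0,0,-0.03],"twist":[0,0,0.0675]},{"grip":1,"translation":[0,0,0],"twist":[0,0,0]}], squeeze=30)

```text
clock: 0.35
eef_pos: [239.7, 580.1, 262.2]
tcp_rot: [3.134, -0.001, 2.611]
contact_force: [0.7, 0.9, 0.7]
opening: 0.605
```

Call:
jog_arm(moves=[{"grip":1,"translation":[-0.03,-0.019,0],"twist":[0,0,0]},{"grip":1,"translation":[-0.03,-0.019,0],"twist":[0,0,0]},{"grip":1,"translation":[-0.03,-0.019,0],"twist":[0,0,0]},{"grip":1,"translation":[-0.03,-0.019,0],"twist":[0,0,0]},{"grip":1,"translation":[-0.03,-0.019,0],"twist":[0,0,0]},{"grip":1,"translation":[-0.03,-0.019,0],"twist":[0,0,0]},{"grip":1,"translation":[-0.03,-0.019,0],"twist":[0,0,0]},{"grip":1,"translation":[-0.03,-0.019,0],"twist":[0,0,0]},{"grip":1,"translation":[-0.03,-0.019,0],"twist":[0,0,0]},{"grip":1,"translation":[-0.03,-0.019,0],"twist":[0,0,0]}])

```text
clock: 1.18
eef_pos: [402.8, 260.9, 256.7]
tcp_rot: [3.142, 0.0, 2.615]
contact_force: [0.5, 0.6, -0.3]
opening: 0.002
```

Call:
jog_arm(moves=[{"grip":1,"translation":[-0.028,-0.018,0.005],"twist":[0,0,0]},{"grip":1,"translation":[-0.028,-0.018,0.005],"twist":[0,0,0]},{"grip":1,"translation":[-0.028,-0.018,0.01],"twist":[0,0,0]},{"grip":1,"translation":[-0.028,-0.018,0.01],"twist":[0,0,0]},{"grip":1,"translation":[-0.028,-0.018,0.015],"twist":[0,0,0]},{"grip":1,"translation":[-0.028,-0.018,0.015],"twist":[0,0,0]},{"grip":1,"translation":[-0.028,-0.018,0.015],"twist":[0,0,0]},{"grip":1,"translation":[-0.028,-0.018,0.01],"twist":[0,0,0]},{"grip":1,"translation":[-0.028,-0.018,0.01],"twist":[0,0,0]},{"grip":1,"translation":[0,0,0],"twist":[0,0,0]}])

```text
clock: 2.02
eef_pos: [540.0, -8.5, 159.7]
tcp_rot: [-3.14, -0.0, 2.613]
contact_force: [-0.5, -0.6, 0.4]
opening: 0.003
```

```bash
cat >> h.py <<'E'
O=np.array([500.5,-7.]);YAW=np.deg2rad(-30.2)
U=np.array([np.cos(YAW),np.sin(YAW)]);V=np.array([-U[1],U[0]])
def box(p): q=np.asarray(p)[...,:2]-O; return np.stack([q@U,q@V],-1)
E
cat > st.py <<'E'
from h import *
s=r.sense();print(s['clock'],s['eef_pos'].round(1),s['tcp_rot'].round(4),"box",box(s['eef_pos']).round(1),"F",s['contact_force'].round(1),s['opening'],s['qpos'].round(2))
E
python3 st.py
```

```text
2.0167 [540.   -8.5 159.7] [-3.1397e+00 -2.0000e-04  2.6125e+00] box [34.9 18.5] F [-0.5 -0.6  0.4] 0.0027403617252708314 [-0.02  0.26  1.85 -0.    1.03 -1.06]
```

Call:
jog_arm(moves=[{"grip":1,"translation":[-0.018,-0.009,0.02],"twist":[0,0,0]},{"grip":1,"translation":[-0.018,-0.009,0.02],"twist":[0,0,0]},{"grip":1,"translation":[0,0,0.025],"twist":[0,0,0]},{"grip":1,"translation":[0,0,0.015],"twist":[0,0,0]},{"grip":1,"translation":[0,0,0],"twist":[0,0,0]},{"grip":1,"translation":[0,0,0],"twist":[0,0,0]}])

```text
clock: 2.52
eef_pos: [560.1, -37.5, 81.2]
tcp_rot: [-3.141, -0.002, 2.615]
contact_force: [-0.2, -0.4, 0.7]
opening: -0.0
```

```bash
python3 st.py
python3 - <<'E'
from h import *
for n,b in(("side",(280,150,420,250)),("top",(280,110,420,230))):
    p,d=r.grab_frame(n);a=p[b[1]:b[3],b[0]:b[2],::-1]
    cv2.imwrite(f"pics/{n}1.png",cv2.resize(a,None,fx=5,fy=5,interpolation=cv2.INTER_CUBIC))
E
```

```text
2.5167 [560.1 -37.5  81.2] [-3.1407e+00 -1.9000e-03  2.6150e+00] box [66.9  3.6] F [-0.2 -0.4  0.7] -0.00024266942254161372 [-0.07  0.39  1.87  0.    0.88 -1.11]
```

View pics/side1.png

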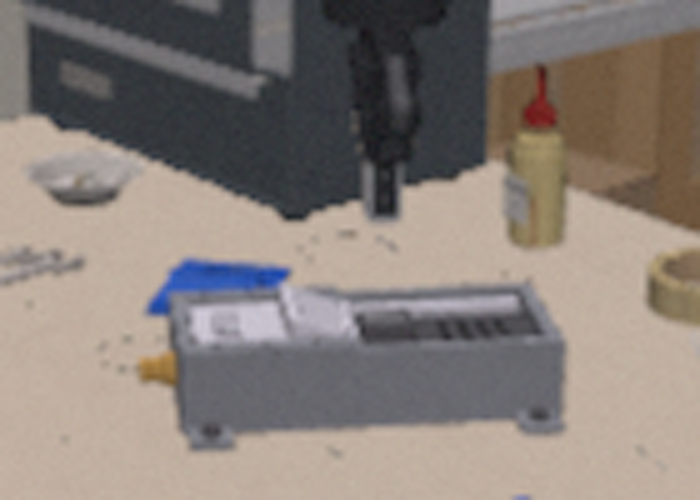

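View pics/top1.png

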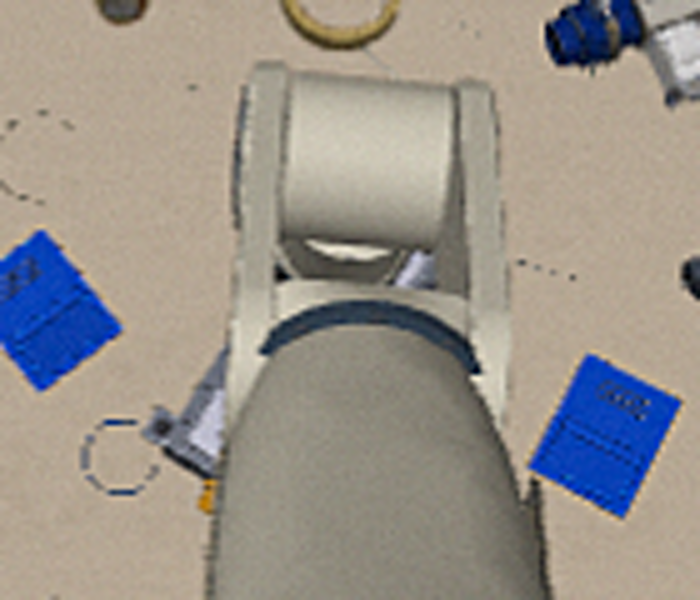

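Run:
```python
from h import *
def proj(n,X):
    c,K=cal(n);rv,_=cv2.Rodrigues(c['R']);return cv2.projectPoints(np.array(X,float).reshape(-1,3),rv,c['t'],K,np.array([c['k1'],0,0,0,0.]))[0][:,0]
def W(x,y,z): return [*(O+U*x+V*y),z]
pts=[r.sense()['eef_pos'],W(69,0,53),W(172,-50,52),W(172,50,52),W(-62,-50,56),W(-62,50,56),W(6,32,66),W(6,-32,66),W(50,32,50),W(50,-32,50)]
print(((proj("side",pts)-[280,150]+.5)*5).round())
print(((proj("top",pts)-[290,135]+.5)*6.5).round())
```

```text
[[383. 268.]
 [385. 315.]
 [567. 339.]
 [530. 281.]
 [180. 352.]
 [167. 291.]
 [277. 282.]
 [290. 320.]
 [346. 302.]
 [362. 341.]]
[[343. 249.]
 [347. 263.]
 [516. 158.]
 [364.  68.]
 [303. 507.]
 [148. 413.]
 [240. 323.]
 [339. 383.]
 [280. 263.]
 [378. 322.]]
```

```bash
python3 - <<'E'
from h import *
p,d=r.grab_frame("side")
np.set_printoptions(linewidth=200)
print(d[180:214,350:364:1].astype(int))
uv,X=cloud("side",d);m=(uv[:,0]>=350)&(uv[:,0]<=363)&(uv[:,1]>170)&(np.linalg.norm(X[:,:2]-[560,-37],axis=1)<60)&(X[:,2]>62)
print(X[m][np.argsort(X[m][:,2])][:15].round())
a=p[170:220,335:385,::-1]
cv2.imwrite("pics/side2.png",cv2.resize(a,None,fx=12,fy=12,interpolation=cv2.INTER_NEAREST))
E
python3 st.py
```

```text
[[1755 1748 1386 1369 1359 1361 1359 1362 1361 1367 1364 1365 1802 1791]
 [1749 1755 1757 1376 1359 1359 1365 1364 1372 1373 1386 1789 1793 1791]
 [1755 1745 1753 1390 1390 1386 1381 1385 1382 1390 1785 1793 1791 1789]
 [1743 1759 1758 1391 1392 1386 1385 1383 1385 1388 1783 1789 1790 1795]
 [1759 1764 1762 1396 1391 1386 1385 1391 1389 1387 1797 1789 1794 1796]
 [1758 1752 1767 1395 1393 1388 1391 1394 1386 1387 1785 1793 1801 1795]
 [1756 1756 1758 1395 1396 1382 1388 1387 1389 1383 1782 1788 1794 1800]
 [1760 1759 1765 1394 1392 1388 1393 1390 1390 1394 1830 1827 1836 1826]
 [1760 1769 1762 1397 1394 1390 1387 1389 1388 1398 1806 1811 1816 1816]
 [1760 1764 1764 1398 1399 1398 1393 1396 1395 1400 1796 1800 1799 1800]
 [1800 1792 1413 1396 1401 1397 1393 1396 1397 1406 1796 1790 1798 1789]
 [1774 1781 1776 1402 1402 1394 1385 1395 1391 1397 1783 1779 1781 1780]
 [1775 1768 1771 1403 1397 1406 1399 1405 1403 1403 1765 1773 1760 1766]
 [1760 1762 1757 1756 1403 1396 1401 1407 1405 1749 1765 1758 1756 1762]
 [1752 1748 1749 1746 1753 1747 1746 1753 1743 1746 1752 1747 1747 1740]
 [173
[... 1111 characters left out ...]
 1471 1471 1470 1465 1467 1468 1470 1465 1472 1472]
 [1459 1463 1460 1460 1462 1466 1439 1441 1442 1442 1435 1468 1462 1460]
 [1438 1436 1438 1432 1431 1433 1430 1434 1435 1433 1435 1462 1469 1470]
 [1442 1422 1425 1424 1424 1423 1431 1426 1425 1420 1429 1427 1463 1463]]
[[562. -40. 116.]
 [564. -43. 117.]
 [553. -38. 118.]
 [556. -43. 118.]
 [558. -36. 119.]
 [562. -41. 120.]
 [551. -45. 120.]
 [563. -44. 120.]
 [566. -46. 120.]
 [551. -35. 121.]
 [556. -44. 122.]
 [550. -41. 122.]
 [556. -24. 123.]
 [553. -37. 124.]
 [551. -35. 124.]]
2.6667 [561.8 -37.6  83.1] [3.1407e+00 1.8000e-03 2.6153e+00] box [68.4  4.4] F [ 0.7 -0.3  0.4] 0.00039488609368537716 [-0.07  0.39  1.87  0.    0.88 -1.11]
```

View pics/side2.png

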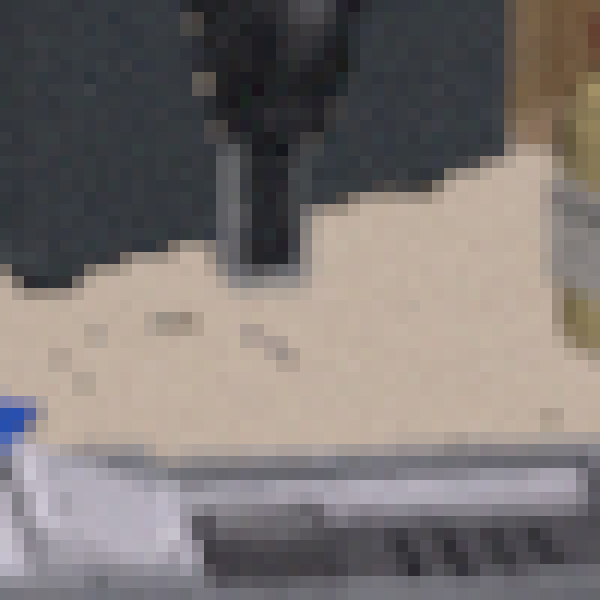

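Run:
```python
from h import *
d=np.load("pics/side0.npz")['d'];uv,X=cloud("side",d)
m=(np.linalg.norm(X[:,:2]-[238,577],axis=1)<110)&(X[:,2]>100)&(X[:,2]<400)
Y=X[m];print(Y[np.argsort(Y[:,2])][:12].round()); print(uv[m][np.argsort(Y[:,2])][:12])
s=r.sense();print(s['qvel'],s['joint_efforts'],s['eef_pos'])
a=cv2.imread("pics/side0.png")[60:140,140:220]
cv2.imwrite("pics/side0g.png",cv2.resize(a,None,fx=7,fy=7,interpolation=cv2.INTER_NEAREST))
c,K=cal("side");rv,_=cv2.Rodrigues(c['R']);print(cv2.projectPoints(np.array([[238.5,577.2,196.]]),rv,c['t'],K,np.array([c['k1'],0,0,0,0.]))[0])
```

```text
[[269. 620. 258.]
 [262. 611. 261.]
 [266. 619. 263.]
 [264. 612. 268.]
 [263. 610. 272.]
 [265. 614. 275.]
 [234. 536. 276.]
 [229. 531. 277.]
 [252. 627. 278.]
 [263. 617. 278.]
 [265. 613. 278.]
 [223. 524. 279.]]
[[182 126]
 [181 126]
 [181 125]
 [181 124]
 [181 123]
 [181 122]
 [180 126]
 [179 126]
 [176 121]
 [180 121]
 [181 121]
 [178 126]]
[-1.45932622e-03 -4.71771598e-03  1.56419662e-03 -8.54474899e-04
 -3.62418301e-03  6.61043454e-05] [-9.18535190e-02 -5.56750846e+01 -2.71330065e+01 -2.62434616e-03
  2.32559902e-02  8.53601341e-04] [561.81884861 -37.56325613  83.13062823]
[[[179.9078578  145.87501665]]]
```

View pics/side0g.png

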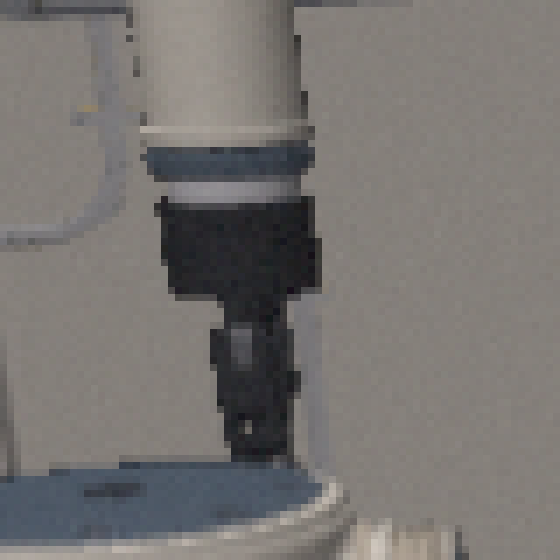

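The box geometry reprojects well in both views. The fingertip, though, appears at z≈113 in the side camera at (356,193), while the state reports about 82. I won't trust either value yet. I'll go down in small steps, checking force and image each time.

Call:
jog_arm(moves=[{"grip":1,"translation":[-0.002,-0.003,0.005],"twist":[0,0,0]},{"grip":1,"translation":[0,0,0.005],"twist":[0,0,0]},{"grip":1,"translation":[0,0,0.005],"twist":[0,0,0]},{"grip":1,"translation":[0,0,0.005],"twist":[0,0,0]},{"grip":1,"translation":[0,0,0],"twist":[0,0,0]},{"grip":1,"translation":[0,0,0],"twist":[0,0,0]}])

```text
clock: 3.17
eef_pos: [560.7, -41.4, 61.3]
tcp_rot: [-3.141, -0.001, 2.615]
contact_force: [-0.1, -0.0, -0.1]
opening: -0.002
```

```bash
python3 st.py
cat > tip.py <<'E'
from h import *
import sys
n=sys.argv[1]
p,d=r.grab_frame("side");s=r.sense();e=s['eef_pos']
uv,X=cloud("side",d);m=(np.linalg.norm(X[:,:2]-e[:2],axis=1)<30)&(X[:,2]>68)&(X[:,2]<180)
Y=X[m];Y=Y[np.argsort(Y[:,2])];print("tip",Y[:20].mean(0).round(1),Y[:3].round(0).tolist(),box(Y[:40].mean(0)))
a=p[150:250,280:420,::-1]
cv2.imwrite(f"pics/{n}.png",cv2.resize(a,None,fx=5,fy=5,interpolation=cv2.INTER_CUBIC))
print(e.round(1))
E
python3 tip.py side3
```

```text
3.1667 [560.7 -41.4  61.3] [-3.1411e+00 -1.0000e-03  2.6148e+00] box [69.3  0.6] F [-0.1 -0.  -0.1] -0.0016837393012038176 [-0.08  0.42  1.88  0.    0.84 -1.12]
tip [556.  -46.3 100.1] [[561.0, -43.0, 95.0], [565.0, -48.0, 95.0], [553.0, -42.0, 96.0]] [67.40036427 -7.33069886]
[561.  -41.4  61.5]
```

View pics/side3.png

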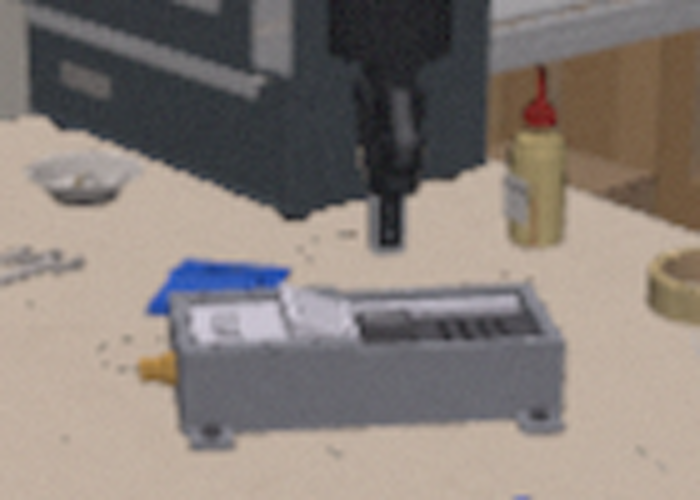

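The tip is at (387,247) in the zoom. It's in line with the tab column at (385,315), but still about 40 mm above it. The state z therefore reads about 33 mm low compared with what is seen. I'll carry on with guarded steps.

Call:
jog_arm(moves=[{"grip":1,"translation":[0,0,0.003],"twist":[0,0,0]},{"grip":1,"translation":[0,0,0.003],"twist":[0,0,0]},{"grip":1,"translation":[0,0,0.003],"twist":[0,0,0]},{"grip":1,"translation":[0,0,0.002],"twist":[0,0,0]},{"grip":1,"translation":[0,0,0],"twist":[0,0,0]}])

```text
clock: 3.63
eef_pos: [560.7, -41.4, 50.2]
tcp_rot: [-3.141, -0.001, 2.615]
contact_force: [-0.7, -0.1, 0.7]
opening: 0.001
```

```bash
python3 tip.py side4;python3 st.py
```

```text
tip [555.8 -46.8  90.3] [[565.0, -47.0, 85.0], [554.0, -41.0, 86.0], [556.0, -44.0, 86.0]] [67.30884304 -7.3106297 ]
[560.9 -41.4  50.5]
3.6833 [560.9 -41.4  50.5] [-3.1413e+00 -5.0000e-04  2.6148e+00] box [69.5  0.6] F [-0.1  0.   0.1] -0.001593895521812551 [-0.08  0.44  1.88 -0.    0.82 -1.12]
```

Call:
jog_arm(moves=[{"grip":1,"translation":[0,0,0.004],"twist":[0,0,0]},{"grip":1,"translation":[0,0,0.004],"twist":[0,0,0]},{"grip":1,"translation":[0,0,0],"twist":[0,0,0]}])

```text
clock: 3.93
eef_pos: [560.6, -41.4, 42.0]
tcp_rot: [-3.141, -0.001, 2.615]
contact_force: [-0.2, -0.3, -1.1]
opening: -0.001
```

Call:
jog_arm(moves=[{"grip":1,"translation":[0,0,0.004],"twist":[0,0,0]},{"grip":1,"translation":[0,0,0.004],"twist":[0,0,0]},{"grip":1,"translation":[0,0,0.004],"twist":[0,0,0]},{"grip":1,"translation":[0,0,0],"twist":[0,0,0]}])

```text
clock: 4.27
eef_pos: [560.5, -41.4, 29.8]
tcp_rot: [-3.141, -0.001, 2.615]
contact_force: [-0.3, 0.1, -0.0]
opening: -0.002
```

```bash
python3 tip.py side5;python3 st.py
```

```text
tip [554.  -48.4  73.6] [[558.0, -52.0, 69.0], [547.0, -45.0, 69.0], [552.0, -39.0, 69.0]] [67.18467013 -9.00375352]
[560.7 -41.4  30.2]
4.3167 [560.7 -41.4  30.2] [-3.1411e+00 -1.0000e-03  2.6148e+00] box [69.3  0.6] F [-0.4 -0.9 -0.2] 0.0022576196738986905 [-0.08  0.47  1.89 -0.    0.78 -1.12]
```

View pics/side5.png

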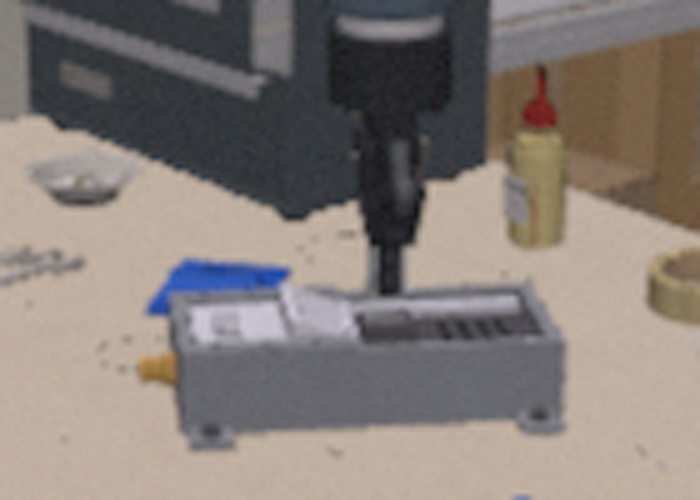

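Call:
jog_arm(moves=[{"grip":1,"translation":[0,0,0.003],"twist":[0,0,0]},{"grip":1,"translation":[0,0,0.002],"twist":[0,0,0]},{"grip":1,"translation":[0,0,0.001],"twist":[0,0,0]},{"grip":1,"translation":[0,0,0],"twist":[0,0,0]}])

```text
clock: 4.65
eef_pos: [561.0, -41.4, 24.5]
tcp_rot: [-3.141, -0.0, 2.615]
contact_force: [0.4, -0.3, 0.4]
opening: 0.004
```

Call:
jog_arm(moves=[{"grip":1,"translation":[0,0,0.002],"twist":[0,0,0]},{"grip":1,"translation":[0,0,0.001],"twist":[0,0,0]},{"grip":1,"translation":[0,0,0],"twist":[0,0,0]}])

```text
clock: 4.9
eef_pos: [561.0, -41.4, 21.6]
tcp_rot: [-3.141, -0.0, 2.615]
contact_force: [-0.1, -0.5, 0.0]
opening: 0.002
```

Call:
jog_arm(moves=[{"grip":1,"translation":[0,0,0.002],"twist":[0,0,0]},{"grip":1,"translation":[0,0,0.001],"twist":[0,0,0]},{"grip":1,"translation":[0,0,0],"twist":[0,0,0]}])

```text
clock: 5.15
eef_pos: [561.0, -41.4, 18.5]
tcp_rot: [-3.141, -0.0, 2.615]
contact_force: [0.1, -0.4, -0.9]
opening: 0.002
```

Call:
jog_arm(moves=[{"grip":1,"translation":[0,0,0.001],"twist":[0,0,0]},{"grip":1,"translation":[0,0,0.001],"twist":[0,0,0]},{"grip":1,"translation":[0,0,0],"twist":[0,0,0]}])

```text
clock: 5.4
eef_pos: [561.2, -41.4, 16.8]
tcp_rot: [3.142, 0.0, 2.615]
contact_force: [0.6, -0.4, 1.1]
opening: -0.001
```

Call:
jog_arm(moves=[{"grip":1,"translation":[0,0,0.001],"twist":[0,0,0]},{"grip":1,"translation":[0,0,0.001],"twist":[0,0,0]},{"grip":1,"translation":[0,0,0],"twist":[0,0,0]}])

```text
clock: 5.65
eef_pos: [561.2, -41.4, 14.8]
tcp_rot: [3.141, 0.0, 2.615]
contact_force: [0.1, 1.2, 3.4]
opening: 0.001
```

```bash
python3 tip.py side6;python3 st.py
```

```text
tip [555.7 -47.1  71.1] [[549.0, -44.0, 68.0], [560.0, -54.0, 69.0], [550.0, -47.0, 69.0]] [67.85549032 -7.04442245]
[561.2 -41.4  14.8]
5.7 [561.2 -41.4  14.8] [3.1416e+00 1.0000e-04 2.6148e+00] box [69.8  0.8] F [0.  0.4 3.8] -0.0009720638027262116 [-0.08  0.49  1.9  -0.    0.75 -1.12]
```

View pics/side6.png

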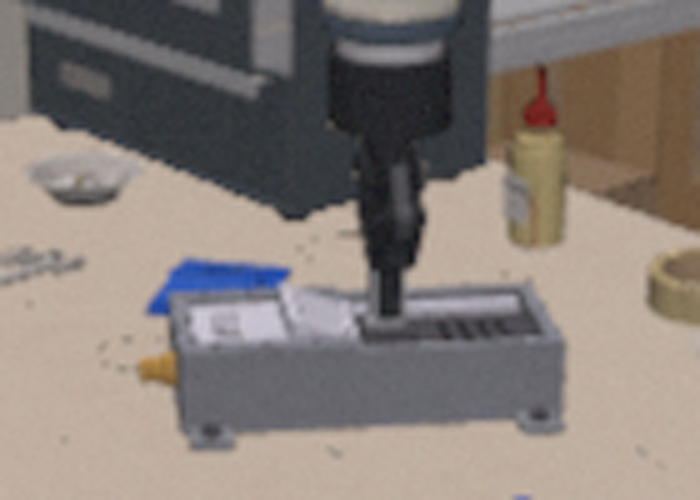

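Contact was made at state z≈15 with 3.8 N, and the image shows the tip on the tab at (387,318). Now I'll press, expecting a steady ~5 N over about 11 mm and then a hard stop.

Call:
jog_arm(moves=[{"grip":1,"translation":[0,0,0.002],"twist":[0,0,0]},{"grip":1,"translation":[0,0,0.002],"twist":[0,0,0]},{"grip":1,"translation":[0,0,0.002],"twist":[0,0,0]},{"grip":1,"translation":[0,0,0],"twist":[0,0,0]}])

```text
clock: 6.03
eef_pos: [561.1, -41.4, 8.5]
tcp_rot: [-3.142, 0.0, 2.615]
contact_force: [0.0, 0.5, -0.4]
opening: 0.003
```

Call:
jog_arm(moves=[{"grip":1,"translation":[0,0,0.002],"twist":[0,0,0]},{"grip":1,"translation":[0,0,0.001],"twist":[0,0,0]},{"grip":1,"translation":[0,0,0],"twist":[0,0,0]}])

```text
clock: 6.28
eef_pos: [561.2, -41.4, 6.5]
tcp_rot: [3.142, 0.0, 2.615]
contact_force: [-4.6, 1.1, 13.5]
opening: 0.003
```

Call:
jog_arm(moves=[{"grip":1,"translation":[0,0,0.001],"twist":[0,0,0]},{"grip":1,"translation":[0,0,0],"twist":[0,0,0]}])

```text
clock: 6.45
eef_pos: [561.2, -41.4, 6.3]
tcp_rot: [3.142, 0.0, 2.615]
contact_force: [-7.5, 0.4, 24.0]
opening: 0.002
```

Call:
jog_arm(moves=[{"grip":1,"translation":[0,0,0.001],"twist":[0,0,0]},{"grip":1,"translation":[0,0,0],"twist":[0,0,0]}])

```text
clock: 6.62
eef_pos: [561.3, -41.4, 6.2]
tcp_rot: [3.141, 0.0, 2.615]
contact_force: [-10.5, 0.6, 34.7]
opening: -0.002
```

```bash
python3 tip.py side7;python3 st.py
```

```text
tip [555.6 -49.1  72.3] [[553.0, -48.0, 68.0], [550.0, -47.0, 69.0], [558.0, -56.0, 70.0]] [65.71065975 -9.44456975]
[561.3 -41.4   6.2]
6.6667 [561.3 -41.4   6.2] [3.1414e+00 4.0000e-04 2.6148e+00] box [69.9  0.8] F [-10.9   0.8  35.9] 0.0006136827080669572 [-0.08  0.51  1.9  -0.    0.73 -1.12]
```

View pics/side7.png

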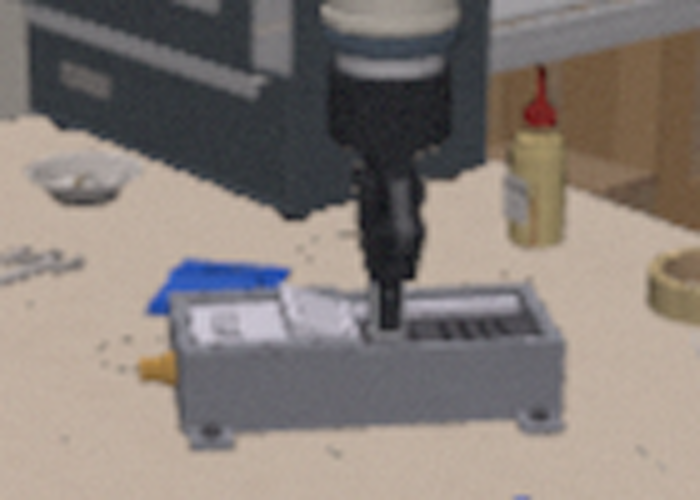

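The tab hit a hard stop: 36 N with no further movement, about 10.5 mm below first contact. So tip z = state z + 35. Next I'll raise and move behind the wedge, keeping the jaws across the box.

Call:
jog_arm(moves=[{"grip":1,"translation":[0,0,-0.01],"twist":[0,0,0]},{"grip":1,"translation":[0,0,-0.025],"twist":[0,0,0]},{"grip":1,"translation":[0,0,-0.02],"twist":[0,0,0]},{"grip":1,"translation":[0.02,0,0],"twist":[0,0,0]},{"grip":1,"translation":[0.025,0,0],"twist":[0,0,0]},{"grip":1,"translation":[0.025,0,0],"twist":[0,0,0]},{"grip":1,"translation":[0.02,0,0],"twist":[0,0,0]},{"grip":1,"translation":[0,0,0],"twist":[0,0,0]},{"grip":1,"translation":[0,0,0],"twist":[0,0,0]}])

```text
clock: 7.42
eef_pos: [482.8, 4.2, 58.7]
tcp_rot: [-3.141, -0.0, 2.616]
contact_force: [0.2, -0.3, 0.4]
opening: 0.004
```

```bash
python3 tip.py side8;python3 st.py
```

```text
tip [ 4.775e+02 -3.000e-01  9.830e+01] [[481.0, 3.0, 93.0], [483.0, 1.0, 93.0], [485.0, -1.0, 93.0]] [-22.74568511  -6.79738803]
[483.9   3.9  58.9]
7.4667 [483.9   3.9  58.9] [3.1412e+00 8.0000e-04 2.6154e+00] box [-19.8   1. ] F [ 0.2 -0.9 -0.3] 0.0004770925466354445 [ 0.    0.33  2.05 -0.    0.77 -1.04]
```

View pics/side8.png

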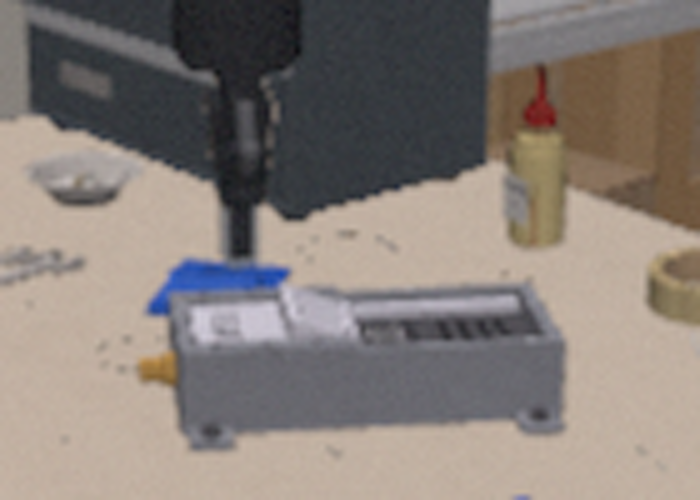

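The tab at (385,333) now sits level with the deck, and the tip at (238,262) is behind the wedge. Lowering to a state z of about 20.5, which puts the tip about 5 mm above the plate.

Call:
jog_arm(moves=[{"grip":1,"translation":[0.002,-0.001,0.01],"twist":[0,0,0]},{"grip":1,"translation":[0,0,0.01],"twist":[0,0,0]},{"grip":1,"translation":[0,0,0.008],"twist":[0,0,0]},{"grip":1,"translation":[0,0,0.006],"twist":[0,0,0]},{"grip":1,"translation":[0,0,0.004],"twist":[0,0,0]},{"grip":1,"translation":[0,0,0],"twist":[0,0,0]},{"grip":1,"translation":[0,0,0],"twist":[0,0,0]}])

```text
clock: 8.05
eef_pos: [481.0, 3.9, 20.4]
tcp_rot: [-3.141, -0.001, 2.615]
contact_force: [0.1, -0.2, 0.2]
opening: -0.001
```

```bash
python3 tip.py side9;python3 st.py
```

```text
tip [474.8  -1.8  71.6] [[478.0, -10.0, 68.0], [473.0, -7.0, 68.0], [470.0, -6.0, 69.0]] [-24.87029142  -8.55637863]
[481.2   3.9  20.7]
8.1 [481.2   3.9  20.7] [-3.1415e+00 -1.0000e-04  2.6148e+00] box [-22.2  -0.2] F [-0.8  0.3  0.1] -0.0006105012645767926 [ 0.01  0.39  2.07 -0.    0.68 -1.04]
```

View pics/side9.png

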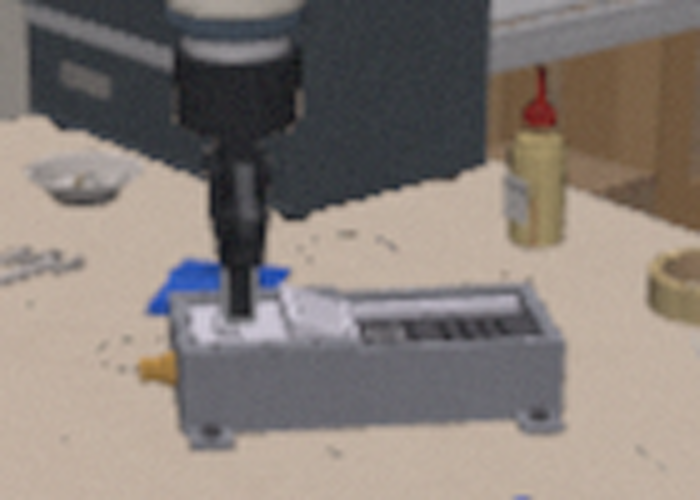

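The tip at (238,320) is just above the plate and free of contact. Now pushing along +x.

Call:
jog_arm(moves=[{"grip":1,"translation":[-0.005,0,0],"twist":[0,0,0]},{"grip":1,"translation":[-0.005,0,0],"twist":[0,0,0]},{"grip":1,"translation":[-0.003,0,0],"twist":[0,0,0]},{"grip":1,"translation":[-0.003,0,0],"twist":[0,0,0]},{"grip":1,"translation":[-0.003,0,0],"twist":[0,0,0]},{"grip":1,"translation":[-0.003,0,0],"twist":[0,0,0]},{"grip":1,"translation":[-0.003,0,0],"twist":[0,0,0]},{"grip":1,"translation":[-0.003,0,0],"twist":[0,0,0]}])

```text
clock: 8.77
eef_pos: [505.2, -10.2, 20.8]
tcp_rot: [-3.141, -0.001, 2.615]
contact_force: [-1.6, 0.5, 1.7]
opening: 0.003
```

```bash
python3 tip.py side10;python3 st.py
```

```text
tip [499.3 -18.2  73.8] [[505.0, -21.0, 68.0], [496.0, -16.0, 69.0], [493.0, -15.0, 69.0]] [ 3.96379598 -9.08625311]
[506.  -10.5  20.8]
8.8167 [506.  -10.5  20.8] [3.1415e+00 4.0000e-04 2.6148e+00] box [ 6.5 -0.2] F [-0.6 -0.  -0.3] 0.0029006504662693715 [-0.02  0.42  2.02 -0.    0.7  -1.07]
```

View pics/side10.png

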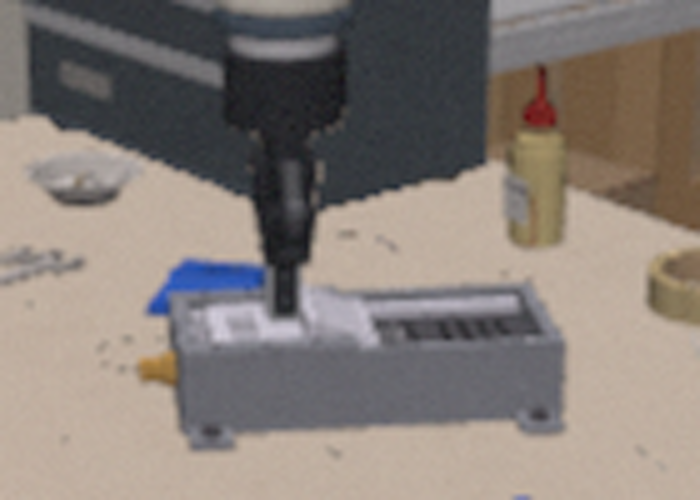

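The cover is moving with about 1–2 N: its front edge is now at (378,345), up from about (358,340), and it is over the tab. Continuing the push.

Call:
jog_arm(moves=[{"grip":1,"translation":[-0.004,0,0],"twist":[0,0,0]},{"grip":1,"translation":[-0.005,0,0],"twist":[0,0,0]},{"grip":1,"translation":[-0.005,0,0],"twist":[0,0,0]},{"grip":1,"translation":[-0.005,0,0],"twist":[0,0,0]},{"grip":1,"translation":[-0.005,0,0],"twist":[0,0,0]},{"grip":1,"translation":[-0.005,0,0],"twist":[0,0,0]},{"grip":1,"translation":[-0.005,0,0],"twist":[0,0,0]},{"grip":1,"translation":[-0.005,0,0],"twist":[0,0,0]},{"grip":1,"translation":[-0.004,0,0],"twist":[0,0,0]},{"grip":1,"translation":[-0.003,0,0],"twist":[0,0,0]}])

```text
clock: 9.65
eef_pos: [545.7, -33.6, 20.8]
tcp_rot: [3.141, 0.0, 2.615]
contact_force: [-1.6, 1.1, 1.3]
opening: 0.001
```

```bash
python3 st.py
```

```text
9.65 [545.7 -33.6  20.8] [3.1415e+00 4.0000e-04 2.6147e+00] box [52.4 -0.2] F [-1.6  1.1  1.3] 0.0009549437997876709 [-0.06  0.47  1.93 -0.    0.74 -1.11]
```

Call:
jog_arm(moves=[{"grip":1,"translation":[-0.005,0,0],"twist":[0,0,0]},{"grip":1,"translation":[-0.005,0,0],"twist":[0,0,0]},{"grip":1,"translation":[-0.005,0,0],"twist":[0,0,0]},{"grip":1,"translation":[-0.005,0,0],"twist":[0,0,0]},{"grip":1,"translation":[-0.005,0,0],"twist":[0,0,0]},{"grip":1,"translation":[-0.005,0,0],"twist":[0,0,0]},{"grip":1,"translation":[-0.005,0,0],"twist":[0,0,0]},{"grip":1,"translation":[-0.004,0,0],"twist":[0,0,0]},{"grip":1,"translation":[-0.003,0,0],"twist":[0,0,0]},{"grip":1,"translation":[-0.002,0,0],"twist":[0,0,0]}])

```text
clock: 10.48
eef_pos: [583.4, -55.5, 20.8]
tcp_rot: [3.142, -0.0, 2.615]
contact_force: [-1.6, 0.5, 0.9]
opening: 0.001
```

```bash
python3 tip.py side11;python3 st.py
```

```text
tip [576.  -61.8  73.2] [[578.0, -66.0, 68.0], [572.0, -54.0, 69.0], [581.0, -63.0, 70.0]] [93.03314314 -9.90858838]
[583.6 -55.7  20.8]
10.5333 [583.6 -55.7  20.8] [3.1415e+00 3.0000e-04 2.6147e+00] box [96.3 -0.2] F [-0.5 -0.6  0.3] -0.001351995291067679 [-0.1   0.51  1.85 -0.    0.78 -1.14]
```

View pics/side11.png

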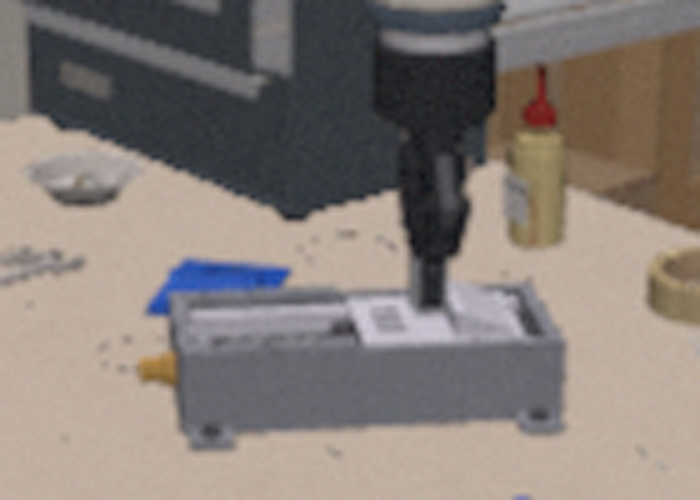

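The well is open, and the cover should be at about 101 mm. I'll add a small margin, then back off, lift and move the arm aside so the top camera can check.

Call:
jog_arm(moves=[{"grip":1,"translation":[-0.003,0,0],"twist":[0,0,0]},{"grip":1,"translation":[-0.002,0,0],"twist":[0,0,0]},{"grip":1,"translation":[0,0,0],"twist":[0,0,0]},{"grip":1,"translation":[0.006,0,0],"twist":[0,0,0]},{"grip":1,"translation":[0.006,0,0],"twist":[0,0,0]},{"grip":1,"translation":[0,0,-0.02],"twist":[0,0,0]},{"grip":1,"translation":[0,0,-0.03],"twist":[0,0,0]},{"grip":1,"translation":[0,0,-0.03],"twist":[0,0,0]},{"grip":1,"translation":[0,0,-0.03],"twist":[0,0,0]},{"grip":1,"translation":[0,0,-0.03],"twist":[0,0,0]}])

```text
clock: 11.37
eef_pos: [576.1, -51.4, 162.0]
tcp_rot: [-3.141, -0.0, 2.615]
contact_force: [0.2, 0.3, -0.0]
opening: 0.004
```

Call:
jog_arm(moves=[{"grip":1,"translation":[0.025,0.018,-0.01],"twist":[0,0,0]},{"grip":1,"translation":[0.028,0.018,-0.01],"twist":[0,0,0]},{"grip":1,"translation":[0.028,0.018,-0.005],"twist":[0,0,0]},{"grip":1,"translation":[0.028,0.018,0],"twist":[0,0,0]},{"grip":1,"translation":[0.028,0.018,0],"twist":[0,0,0]},{"grip":1,"translation":[0.028,0.018,0],"twist":[0,0,0]},{"grip":1,"translation":[0.028,0.018,0],"twist":[0,0,0]},{"grip":1,"translation":[0.028,0.018,0],"twist":[0,0,0]},{"grip":1,"translation":[0.028,0.018,0],"twist":[0,0,0]},{"grip":1,"translation":[0.028,0.018,0],"twist":[0,0,0]}])

```text
clock: 12.2
eef_pos: [426.4, 244.2, 185.8]
tcp_rot: [3.141, 0.0, 2.615]
contact_force: [1.1, -0.1, 0.4]
opening: -0.001
```

Call:
jog_arm(moves=[{"grip":1,"translation":[0.028,0.018,0],"twist":[0,0,0]},{"grip":1,"translation":[0.028,0.018,0],"twist":[0,0,0]},{"grip":1,"translation":[0.028,0.018,0],"twist":[0,0,0]},{"grip":1,"translation":[0.025,0.018,0],"twist":[0,0,0]},{"grip":1,"translation":[0.02,0.01,0],"twist":[0,0,0]},{"grip":1,"translation":[0,0,0],"twist":[0,0,0]},{"grip":1,"translation":[0,0,0],"twist":[0,0,0]}])

```text
clock: 12.78
eef_pos: [356.6, 379.1, 185.6]
tcp_rot: [-3.141, 0.0, 2.618]
contact_force: [-0.6, -0.3, -0.7]
opening: 0.001
```

```bash
python3 st.py
python3 - <<'E'
from h import *
for n,b,f in(("side",(280,180,420,250),5),("top",(290,135,400,225),6.5)):
    p,d=r.grab_frame(n);a=p[b[1]:b[3],b[0]:b[2],::-1]
    cv2.imwrite(f"pics/{n}12full.png",p[:,:,::-1])
    cv2.imwrite(f"pics/{n}12.png",cv2.resize(a,None,fx=f,fy=f,interpolation=cv2.INTER_CUBIC))
E
```

```text
12.7833 [356.6 379.1 185.6] [-3.1411e+00  1.0000e-04  2.6175e+00] box [-318.6  261.4] F [-0.6 -0.3 -0.7] 0.0014377074077441291 [ 0.81  0.2   1.87 -0.    1.07 -0.23]
```

View pics/top12.png

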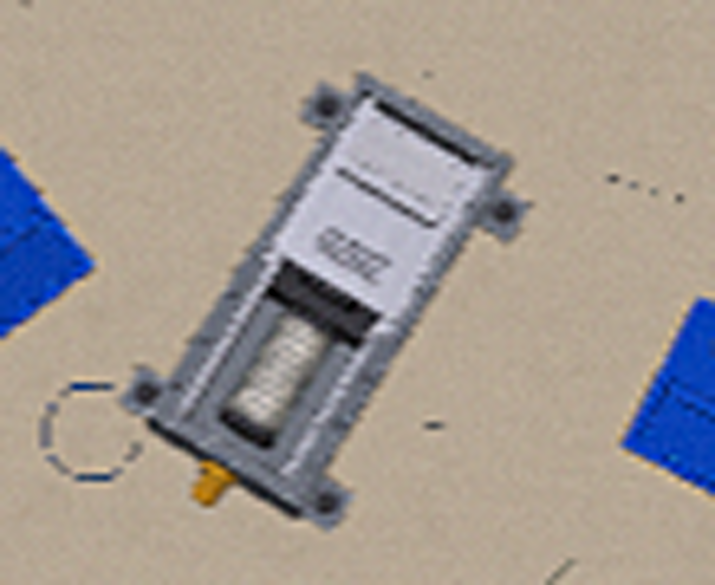

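View pics/side12.png

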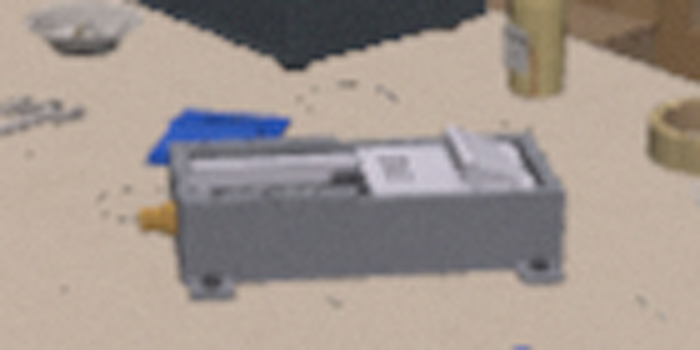

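View pics/top12full.png

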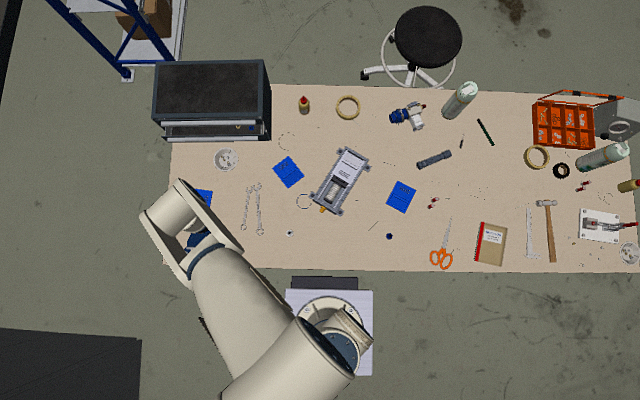

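The top view shows the well fully open, with the filter at (278,375). The cover's rear edge lies along (285,262)–(385,322) and the rib along (337,168)–(437,225). The bystanders haven't moved. I'll run a numeric check, then hand in.

Run:
```python
from h import *
Z=lambda *p:[(290+(x+.5)/6.5-.5,135+(y+.5)/6.5-.5) for x,y in p]
print("rib (expect 6+s)",box(onz("top",Z((337,168),(437,225)),66)).round(1))
print("rear edge (expect s-50)",box(onz("top",Z((285,260),(385,320)),50)).round(1))
a=cv2.imread("pics/top0.png").astype(int);b=cv2.imread("pics/top12full.png").astype(int)
D=abs(a-b).max(2)
for n,(x,y) in dict(small=(389,236),large=(290,232),torch=(434,158)).items(): print(n,D[y-10:y+10,x-22:x+22].max())
```

```text
rib (expect 6+s) [[109.8  31.5]
 [111.1 -32.8]]
rear edge (expect s-50) [[ 52.9  30.2]
 [ 52.9 -35.2]]
small 16
large 15
torch 16
```

The cover is at about 103–105 mm, flat and square in its guides.

```bash
python3 -c "
from rig import r
print(r.sign_off())"
```

```text
the job is handed in; nothing more can be done
None
```

The filter box is open and handed in at about 13 s on the robot's clock. I pressed the snap tab to its hard stop. I then pushed the cover by the wedge's upright face until the whole well was uncovered.

- **Tab:** the fingertip travelled about 10.5 mm from first contact and stopped dead. I pressed to 36 N, and the last 1 mm of command moved it only 0.1 mm. The cover then slid over the tab with about 2 N.
- **Cover:** the final top view puts it at about 103–105 mm, where at least 90 mm is needed. It is square in its guides and was never lifted.
- **Bystanders:** both fittings and the torch look the same in the top camera's before and after pictures, with only noise-level differences. The arm ended well clear, with no contact force.
- **One disagreement:** the reported tool height read about 35 mm lower than where the fingertip really was. The side camera showed 33–34 mm, and the tab's stop gave 35 mm. I set heights from the camera and contact force instead, going down in guarded steps.

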